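# Stand up the fallen reagent bottle and grip it in the bench's one-hand clamp

## Task

The reagent bottle has fallen over and its cap is stuck: stand it upright on the bench between the rubber faces of the one-hand clamp's open jaws and let go of it. Then pump the clamp's trigger with long squeezes, letting it spring back out between them, until the sprung pad presses the bottle against the fixed jaw. The catch no longer locks, so finish while holding the trigger squeezed, the sprung pad pressed in about half-way and never to its stop, which would crush the bottle; leave the glassware and small bottles alone.

Things in the scene. Friction and masses are not known exactly. Their poses are not given: they have to be found in the camera images.
- bottle_center (a point): white plastic reagent bottle, cylindrical, 58 mm in diameter and 150 mm tall, about 0.18 kg, with straight sides up to 110 mm from its base, then a short shoulder and a black screw cap 38 mm in diameter; lying on its side on the bench at the start. This point is its centre, half-way up its axis; its z axis points from base to cap.
- near_face (a point): centre of the fixed jaw's rubber face (50 mm long, 22 to 62 mm above the bench) on a black one-hand bar clamp lying on its side, screwed to the bench. y: level along the clamp's steel bar; the face looks to -y, the bottle's place; the bar is drawn to +y. x: level, to the jaw's free tip 29 mm away; the bar (20 mm wide, at 42 mm height) runs 68 mm away at -x. Jaws end 62 mm above the bench.
- far_face (a point): centre of the rubber face, of the same size, of the sprung pad on the sliding jaw, which looks along +y at the fixed jaw; axes as near_face. The gap between the two faces is 82 to 104 mm at the start. Black jaw block behind the pad, two steel guide pins between.
- trigger_front (a point): middle of the flat front face of the grey trigger (blade 22 mm high, 12 mm thick, about 80 mm long, standing level out of the clamp body on the side away from the jaws), 42 mm above the bench, where a finger presses. The trigger swings level, towards the pistol grip, that is towards +y of near_face.
- handle_back (a point): middle of the flat back face of the black pistol grip (28 mm high, 18 mm thick), fixed, opposite trigger_front, 42 mm above the bench; axes as near_face. From this face to the trigger's front face it is 58 mm with the trigger out and 39 mm with it squeezed home, so that two fingers reaching down from above can close over both.
- trigger (a joint): trigger angle in rad: 0 out, 0.20 squeezed home (19 mm at trigger_front). Springs back by itself when let go; pressing it takes 5 N at first, 9 N at the end, and about 0.84 N more for each newton at the jaw. A full squeeze draws the bar 12 to 16 mm (80 mm per rad, after up to 4 mm of play while the pawl finds a tooth).
- bar (a joint): position of the toothed bar with the sliding jaw, m: grows as the jaw closes. It stays where it is while the trigger goes back (3 N of brake drag), but once the jaw presses hard, letting the trigger go makes it spring back and the grip is lost.
- pad (a joint): how far the sprung pad is pressed into the sliding jaw, m: 0 free, 0.010 at its stop. Its spring has 2.5 N per mm.
- beaker: glass beaker, 72 mm in diameter, 92 mm tall, standing; origin at the centre of its underside. A bystander.
- amber_vial: small amber bottle with a black cap, 32 mm in diameter, 70 mm tall, standing; origin at the centre of its underside. A bystander.
- dropper: small white dropper bottle, 29 mm in diameter, 68 mm tall, standing; origin at the centre of its underside. A bystander.
Not all that is in view belongs to the job. What is shaped like the part that bears bottle_center but pink is not meant.

How it is judged:
By the outcome, as a careful person would: the job done as asked, in the order asked, and still so for the second after the job is handed in, while the arm keeps its last pose, push and grip.
It also fails if it takes over 61 s, if anything falls off the work surface, if the arm or the gripper's body presses on something with over 40 N, if the wrist force passes 120 N, or if a joint passes its speed limit or range.

## Robot

A 6-joint arm with a two-finger parallel gripper is mounted at the origin on the work surface. World frame = base frame: x ahead of the robot, y to its left, z up, the work surface at z = 0. Lengths are in mm, angles in rad, forces in N, time in s.
With the tool pointing down it reaches from about 300 to 875 mm from the base axis. Payload 4.2 kg.
Tool frame: the origin (TCP) lies between the finger pads; the fingertips stand 11 mm ahead of it and the grasp point (between the pads) lies 8 mm behind it; z points along the fingers, y is the line along which they close (so a half turn about z gives the same grasp; the last joint's range is limited). The gripper opens to 85 mm and grips with 20 to 120 N. Pads are 22 mm wide; open, the fingers measure 114 mm over their backs; the gripper's body (76 mm by 85 mm) begins 54 mm behind the grasp point. The pads swing forward as they close: fully open they stand 13 mm farther back than shut.
Start: joints at [-1.215, 0.32, 1.565, -0, 1.257, -0.02], TCP at [211.038, -534.886, 242.338] pointing down, gripper open.
Joint ranges: [-3.11, 3.11], [-0.84, 2.01], [0.21, 2.61], [-1.34, 4.49], [0.05, 2.63], [-2.56, 2.56]. Speed limits (rad/s): [2.57, 2.57, 3.14, 3.14, 3.14, 3.14].

## Interface

Orientations are given as a rotation vector (axis times angle).
In Python, from plant import env gives the robot as it stands. The module is installed in compiled form; this text tells all that it offers. Calls block until the motion is done:
- env.move_pose(position, orientation): joint-space move of the TCP to a pose.
- env.line_to(position, rotation=None, speed=150, f_stop=None): straight line of the TCP; rotation=None keeps the orientation; speed is the mean speed in mm/s. With f_stop (N) it stops when the force on the tool has changed by that much, and returns True; else False.
- env.move_joints(angles): joint-space move.
- env.ungrasp() and env.grab(): open the fingers fully, or close them until they stop; the grip force is fixed at half the most.
- env.sleep(seconds).
- env.inverse_kinematics(position, orientation): joint angles nearest the present ones, or None.
- env.observe(): the state.
- env.get_image(name): name is "side" or "top"; returns a dict with "frame" (384x512x3 uint8, red, green, blue), "vertical_fov" (degrees; the focal length in pixels is half the picture's height over the tangent of half this angle, whatever the lens; pixels are square), "cx", "cy" (the principal point, pixels), "k1" (the pictures are not rectified: a ray, as slopes to the right and down, at radius r is drawn at 1 + k1 r^2 times it, then the intrinsics apply), "rvec" (rotation vector, rad) and "tvec" (3), from world to camera coordinates, as OpenCV has them. Camera axes: x right, y down, z forward; pixel columns grow to the right and rows downward; lengths in mm; the calibration is good to about 2 mm. A picture is of the moment at which its call begins. There is no depth.
A pose or a line that the arm cannot do raises env.MotionError and nothing moves.
- env.finish_job(): hands the job in; it is judged then, once.
Trained networks look in the newest picture that a camera, given by its name, has taken for a name from the list of things; names that differ only in an ending like _2 or _b are one class to them, and where a whole thing is asked for, a point or a joint stands for the part that bears it (a point fixed in the world has none). Each returns a list of dicts, best first, with "p" (0 to 1); they miss things now and then, are a little off and sometimes report something else, mostly with a low value. They report only what shows in the picture. A call takes as long as a camera call. They do not tell look-alikes from the thing itself.
- env.recognise(camera, thing): "point" ([row, column] in pixels, amid what is visible of it).
- env.cut_out(camera, thing): "mask" (384x512 bool, what is visible of it) and "point" ([row, column] in pixels, amid what is visible of it).
- env.pinpoint(camera, thing): "point" ([row, column] in pixels: a listed point, or the origin of a listed thing).
The state is a dict: "t": time; "joint_positions": joint angles; "joint_velocities": joint speeds; "tau": joint torques, N m; "position": TCP position; "eef_rot": TCP orientation; "contact_force": force on the tool from outside, world axes, zero at the start; "moment": the same for the moment, N m; "opening": finger opening in mm; "finger_force": force on a finger pad.
Only numpy, scipy, OpenCV 4.12 (cv2) and the standard library are available. Lean on these libraries where they do the work, as an engineer would, in place of code of your own. Each camera call takes 0.05 s, during which the arm holds its last target. There are 200 camera calls.

## Working session

There is one attempt and no reset: what is moved stays moved. The work goes in short steps, each a Python script; the robot and the scene stay as the last script left them, time stands still between calls to the robot, and variables do not carry over. Pictures are saved under pics/ and viewed, at most 10 in all, crops included, and the job is handed in when it is done.

```bash
mkdir -p pics; cat > h.py <<'E'
import numpy as np, cv2
from plant import env
from scipy.spatial.transform import Rotation as R
def cam(n):
    d=env.get_image(n); return d
def ray(d,rc):
    f=192/np.tan(np.radians(d["vertical_fov"])/2)
    u=np.array([(rc[1]-d["cx"])/f,(rc[0]-d["cy"])/f]); s=u.copy()
    for _ in range(20): s=u/(1+d["k1"]*(s@s))
    M=R.from_rotvec(d["rvec"]).as_matrix(); t=np.array(d["tvec"])
    return -M.T@t, M.T@np.array([s[0],s[1],1])
def atz(d,rc,z):
    o,v=ray(d,rc); return o+v*(z-o[2])/v[2]
def proj(d,P):
    f=192/np.tan(np.radians(d["vertical_fov"])/2)
    c=R.from_rotvec(d["rvec"]).as_matrix()@np.array(P,float)+np.array(d["tvec"]); s=c[:2]/c[2]; s=s*(1+d["k1"]*(s@s))
    return [s[1]*f+d["cy"],s[0]*f+d["cx"]]
def tri(a,pa,b,pb):
    o1,v1=ray(a,pa);o2,v2=ray(b,pb)
    A=np.stack([v1,-v2],1);k=np.linalg.lstsq(A,o2-o1,rcond=None)[0]
    p,q=o1+k[0]*v1,o2+k[1]*v2
    return (p+q)/2,np.linalg.norm(p-q)
def rot(yax,zax=(0,0,-1)):
    z=np.array(zax,float);z/=np.linalg.norm(z);y=np.array(yax,float);y-=z*(y@z);y/=np.linalg.norm(y)
    return R.from_matrix(np.stack([np.cross(y,z),y,z],1)).as_rotvec()
def save(d,n): cv2.imwrite(n,d["frame"][...,::-1])
E
cat > a.py <<'E'
from h import *
np.set_printoptions(precision=1,suppress=True)
T=cam("top");S=cam("side")
im=np.vstack([T["frame"],S["frame"]])
save(T,"pics/top0.png");save(S,"pics/side0.png")
print(ray(T,(192,256)),ray(S,(192,256)))
for n in ["bottle_center","near_face","far_face","trigger_front","handle_back","beaker","amber_vial","dropper"]:
    a=env.pinpoint("top",n);b=env.pinpoint("side",n)
    print(n,[(np.round(x["point"]),round(x["p"],2)) for x in a[:3]],[(np.round(x["point"]),round(x["p"],2)) for x in b[:3]])
    if a and b: print("  tri",tri(T,a[0]["point"],S,b[0]["point"]))
    z={"bottle_center":29,"beaker":0,"amber_vial":0,"dropper":0}.get(n,42)
    for x in a[:2]: print("  top z",atz(T,x["point"],z))
E
python3 a.py
```

```text
(array([ 286.9,  -53.4, 1160.3]), array([ 0.2, -0. , -1. ])) (array([  461.5, -1090.2,   682.2]), array([ 0. ,  0.9, -0.5]))
bottle_center [(array([262., 344.]), 0.91), (array([186., 333.]), 0.77), (array([232., 264.]), 0.67)] [(array([259., 184.]), 0.85), (array([253., 266.]), 0.67), (array([212., 221.]), 0.65)]
  tri (array([ 340.2, -292.3,   30.8]), np.float64(0.24279943734757908))
  top z [ 340.4 -292.6   29. ]
  top z [ 533.8 -272.9   29. ]
near_face [(array([162., 144.]), 0.57)] [(array([157., 277.]), 0.67)]
  tri (array([597. , 211.2,  54.3]), np.float64(9.256845605167767))
  top z [595.6 213.8  42. ]
far_face [(array([152., 179.]), 0.44)] [(array([172., 281.]), 0.46)]
  tri (array([612.5, 122.9,  48.4]), np.float64(13.065766192786596))
  top z [621.3 124.4  42. ]
trigger_front [(array([216., 146.]), 0.43), (array([114., 319.]), 0.36)] [(array([162., 235.]), 0.57)]
  tri (array([457.4, 204.4,  40.9]), np.float64(2.115399331326512))
  top z [456.2 204.   42. ]
  top z [ 726.  -240.3   42. ]
handle_back [(array([219., 124.]), 0.84), (array([213., 146.]), 0.59)] [(array([154., 232.]), 0.7)]
  tri (array([448.5, 256.8,  43.7]), np.float64(3.83576272157377))
  top z [446.8 257.   42. ]
  top z [461.5 203.2  42. ]
beaker [(array([108., 286.]), 0.86)] [(array([235., 347.]), 0.83)]
  tri (array([ 761.5, -157.7,   -0.6]), np.float64(3.248541170504274))
  top z [ 759.5 -157.6    0. ]
amber_vial [(array([127., 354.]), 0.58), (array([186., 332.]), 0.35)] [(array([281., 345.]), 0.95), (array([153., 229.]), 0.34)]
  tri (array([ 710.3, -344.6,    0.9]), np.float64(11.396268320427627))
  top z [ 704.6 -344.3    0. ]
  top z [ 540.9 -276.7    0. ]
dropper [(array([113., 317.]), 0.68)] [(array([257., 346.]), 0.66)]
  tri (array([ 745.2, -242.9,   -5.7]), np.float64(4.59612306816668))
  top z [ 745.4 -242.2    0. ]
```

View pics/top0.png

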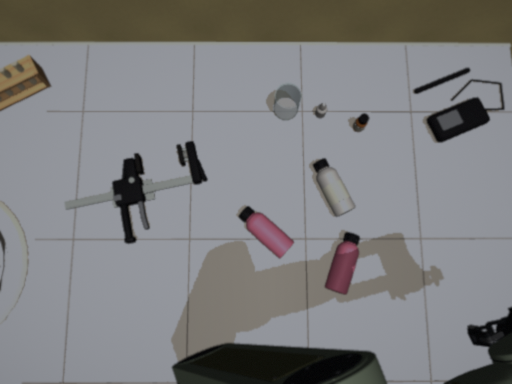

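View pics/side0.png

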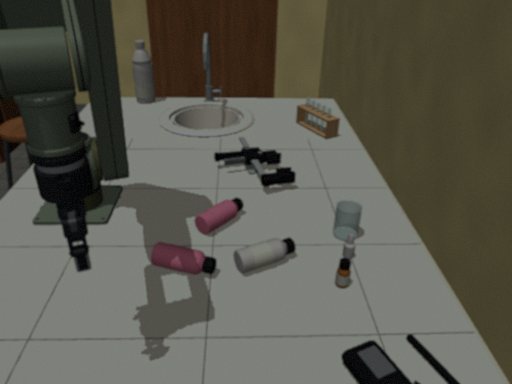

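The top view shows the white bottle at (186,333), pink look-alikes at (232,264) and (262,344), and the clamp at about (190,135). In the side view the white bottle is at (253,266), the pinks at (215,220) and (259,180), and the clamp at about (165,260). A white dropper at top (110,320) and a grey bottle on the far side, at side (75,143), are not candidates. I choose the white one and check it in a close crop.

```bash
cat > b.py <<'E'
from h import *
np.set_printoptions(precision=1,suppress=True)
T=cam("top");S=cam("side")
c=lambda d,r0,c0,h,w:cv2.resize(d["frame"][r0:r0+h,c0:c0+w],(400,300),interpolation=cv2.INTER_CUBIC)
m=np.vstack([np.hstack([c(T,135,105,90,120),c(T,150,290,75,100)]),np.hstack([c(S,135,210,60,80),c(S,220,220,60,80)])])
cv2.imwrite("pics/crop.png",m[...,::-1])
# bottle masks
for n,d,near in [("top",T,(186,333)),("side",S,(253,266))]:
    r=[x for x in env.cut_out(n,"bottle_center") if np.hypot(*(np.array(x["point"])-near))<25]
    if r:
        rc=np.argwhere(r[0]["mask"]).astype(float)
        mu=rc.mean(0);w,v=np.linalg.eigh(np.cov((rc-mu).T));a=v[:,1];p=(rc-mu)@a
        e=[mu+a*p.min(),mu+a*p.max()]
        print(n,mu,e,[atz(d,q,29) for q in e],len(rc))
a=[x["point"] for x in env.pinpoint("top","bottle_center") if np.hypot(*(np.array(x["point"])-(186,333)))<15]
b=[x["point"] for x in env.pinpoint("side","bottle_center") if np.hypot(*(np.array(x["point"])-(253,266)))<15]
print(a,b, a and b and tri(T,a[0],S,b[0]))
for n in ["near_face","far_face","trigger_front","handle_back"]:
    print(n,[(atz(T,x["point"],42),round(x["p"],2)) for x in env.pinpoint("top",n)],[(atz(S,x["point"],42),round(x["p"],2)) for x in env.pinpoint("side",n)])
E
python3 b.py
```

```text
top [188.  332.8] [array([212.3, 345.9]), array([160.4, 317.9])] [array([ 465.8, -303.9,   29. ]), array([ 603.1, -236.5,   29. ])] 1229
side [253.9 262.6] [array([262.9, 234.6]), array([243.5, 294.5])] [array([ 458.6, -306.4,   29. ]), array([ 608.9, -233.4,   29. ])] 1385
[[187.9, 329.9]] [[252.8, 268.8]] (array([ 536.4, -265.9,   24.6]), np.float64(11.514456160506827))
near_face [(array([598., 217.,  42.]), 0.87)] [(array([608.9, 215.4,  42. ]), 0.76)]
far_face [(array([616.2, 122.5,  42. ]), 0.63)] [(array([609.4, 150.3,  42. ]), 0.59)]
trigger_front [(array([457.7, 206.3,  42. ]), 0.73)] [(array([449.4, 197.3,  42. ]), 0.58)]
handle_back [(array([445.6, 265.7,  42. ]), 0.79), (array([464. , 204.8,  42. ]), 0.63)] [(array([443.8, 259.6,  42. ]), 0.93)]
```

View pics/crop.png

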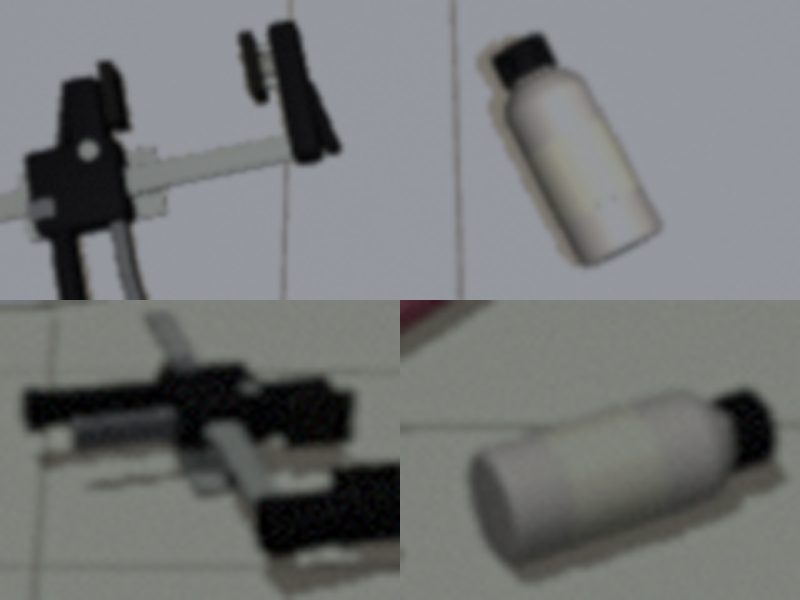

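The close crop confirms the white bottle, with its cap at upper left (top picture, about (165,321)) and its base at lower right (212,346). The clamp's near pad is at about (163,142), the far pad at (155,179) and the trigger blade at about (212,144).

```bash
cat > c.py <<'E'
from h import *
np.set_printoptions(precision=3,suppress=True)
T=cam("top")
px=lambda x,y:(135+y*.3,105+x*.3)
for l,p,z in [("far top",(239,35),62),("far bot",(252,100),62),("near t@22",(118,65),22),("near b@22",(130,125),22),("near t@62",(118,65),62),("near b@62",(130,125),62),("bar L",(0,208),52),("bar R",(285,150),52),("barUp L",(130,170),45),("barUp R",(285,136),45),("trig",(117,225),42)]:
    print(l,atz(T,px(*p),z))
a=np.array([.9,.437,0]);a/=np.linalg.norm(a)
th=np.radians(30)
c=np.array([534.5,-270,29]); g=c+a*(92-75)
zt=np.array([0,0,-1])*np.cos(th)-a*np.sin(th)
for s in (1,-1):
  y=s*np.cross([0,0,1],a)
  r=rot(y,zt)
  print(s,"pick",env.inverse_kinematics(g+8*zt,r),"above",env.inverse_kinematics(g+8*zt-100*zt,r))
  for ang in (0,.2,-.2,.3):
    h=np.array([np.cos(ang),np.sin(ang),0]); zp=h*np.cos(th)-np.array([0,0,1])*np.sin(th)
    r2=rot(s*np.cross([0,0,1],h),zp)
    P=np.array([600,180,94])
    print("  ",ang,env.inverse_kinematics(P+8*zp,r2),env.inverse_kinematics(P+8*zp+[0,0,100],r2),env.inverse_kinematics(P-80*zp,r2))
E
python3 c.py
```

```text
far top [633.334 128.174  62.   ]
far bot [581.942 116.736  62.   ]
near t@22 [621.294 229.448  22.   ]
near b@22 [572.517 217.769  22.   ]
near t@62 [609.544 219.511  62.   ]
near b@62 [562.481 208.242  62.   ]
bar L [500.658 305.62   52.   ]
bar R [545.353  92.09   52.   ]
barUp L [531.421 210.695  45.   ]
barUp R [557.994  93.28   45.   ]
trig [489.378 219.339  42.   ]
1 pick [-0.297  0.754  1.502 -0.361  1.303 -2.149] above [-0.251  0.718  1.321 -0.33   1.519 -2.187]
   0 [0.456 0.526 2.343 3.697 0.808 1.406] [0.456 0.302 2.255 3.939 0.562 1.097] [0.561 0.371 2.455 3.847 0.792 1.337]
   0.2 [0.324 0.518 2.381 3.291 0.806 1.529] [0.324 0.283 2.289 3.374 0.486 1.427] [0.357 0.352 2.513 3.336 0.775 1.51 ]
   -0.2 [0.562 0.544 2.271 4.086 0.83  1.266] [0.562 0.338 2.189 4.355 0.692 0.896] [0.706 0.407 2.352 4.288 0.846 1.167]
   0.3 [0.254 0.517 2.385 3.087 0.808 1.586] [0.254 0.281 2.293 3.056 0.481 1.624] [0.242 0.35  2.519 3.07  0.776 1.593]
-1 pick [-0.297  0.754  1.502 -0.361  1.303  0.993] above [-0.251  0.718  1.321 -0.33   1.519  0.955]
   0 [ 0.456  0.526  2.343  3.697  0.808 -1.736] [ 0.456  0.302  2.255  3.939  0.562 -2.044] [ 0.561  0.371  2.455  3.847  0.792 -1.805]
   0.2 [ 0.324  0.518  2.381  3.291  0.806 -1.612] [ 0.324  0.283  2.289  3.374  0.486 -1.715] [ 0.357  0.352  2.513  3.336  0.775 -1.632]
   -0.2 [ 0.562  0.544  2.271  4.086  0.83  -1.875] [ 0.562  0.338  2.189  4.355  0.692 -2.245] [ 0.706  0.407  2.352  4.288  0.846 -1.975]
   0.3 [ 0.254  0.517  2.385  3.087  0.808 -1.556] [ 0.254  0.281  2.293  3.056  0.481 -1.517] [ 0.242  0.35   2.519  3.07   0.776 -1.549]
```

```bash
cat > d.py <<'E'
from h import *
np.set_printoptions(precision=3,suppress=True)
a=np.array([.9,.437,0]);a/=np.linalg.norm(a);th=np.radians(30)
g=np.array([534.5,-270,28])+a*16
zt=np.array([0,0,-1])*np.cos(th)-a*np.sin(th); r=rot(-np.cross([0,0,1],a),zt)
env.move_pose(g-102*zt,r)
print(env.line_to(g+8*zt,speed=150,f_stop=15))
print(env.observe()["position"],g+8*zt)
env.grab()
o=env.observe();print(o["opening"],o["finger_force"],o["contact_force"],o["t"])
p=np.array(o["position"])
env.line_to(p+[0,0,150],speed=200)
o=env.observe();print(o["opening"],o["contact_force"],o["t"],o["joint_positions"])
S=cam("side");save(S,"pics/lift.png")
E
python3 d.py
```

```text
False
[ 546.095 -265.148   21.858] [ 545.295 -264.759   21.072]
56.396597172236405 63.76476287841797 [2.444 2.083 5.041] 4.7333
56.8816492516177 [ 0.728  0.282 -3.492] 5.6417 [-0.297  0.611  1.367 -0.347  1.566  0.894]
```

View pics/lift.png

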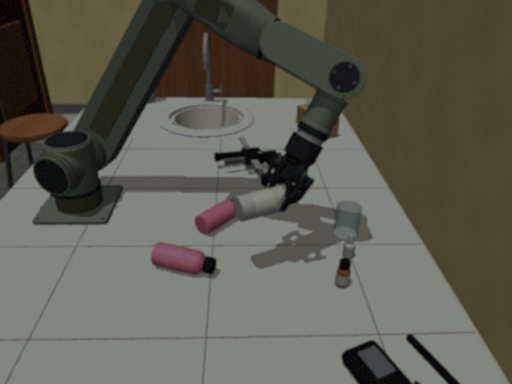

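The side view shows the white bottle lifted level in the gripper at about (203,262), with nothing else disturbed.

```bash
cat > e.py <<'E'
from h import *
np.set_printoptions(precision=3,suppress=True)
th=np.radians(30);ux=np.array([.977,.212,0]);ux/=np.linalg.norm(ux);uz=np.array([0,0,1.]);uy=np.cross(uz,ux)
p=np.array(env.observe()["position"])
env.line_to(p+[0,0,80],speed=200)
zp=ux*np.cos(th)-uz*np.sin(th); r=rot(-np.cross(uz,ux),zp)
B=ux*625+uy*46
q=env.inverse_kinematics(B+uz*250+8*zp,r);print(q)
env.move_pose(B+uz*250+8*zp,r)
o=env.observe();print(o["opening"],o["contact_force"],o["t"],o["joint_positions"],o["position"])
env.line_to(B+uz*180+8*zp,speed=150)
T=cam("top");S=cam("side")
a=env.pinpoint("top","bottle_center");b=env.pinpoint("side","bottle_center")
print([(np.round(x["point"]),round(x["p"],2)) for x in a],[(np.round(x["point"]),round(x["p"],2)) for x in b],proj(T,B+uz*163),proj(S,B+uz*163))
c=lambda d,r0,c0,h,w:cv2.resize(d["frame"][r0:r0+h,c0:c0+w],(400,300),interpolation=cv2.INTER_CUBIC)
cv2.imwrite("pics/ab.png",np.hstack([c(T,105,75,135,180),c(S,50,190,135,180)])[...,::-1])
E
python3 e.py
```

```text
[ 0.308  0.176  2.219  3.411  0.309 -1.781]
56.19391778796076 [-0.959 -0.278 -1.431] 9.375 [ 0.307  0.177  2.218  3.411  0.31  -1.781] [608.121 178.932 246.2  ]
[(array([260., 344.]), 0.98), (array([229., 264.]), 0.94), (array([144., 147.]), 0.86), (array([154., 179.]), 0.41)] [(array([133., 278.]), 0.9), (array([213., 223.]), 0.87), (array([259., 186.]), 0.8)] [np.float64(145.6940028894254), np.float64(148.15256489265698)] [np.float64(131.0457547623162), np.float64(279.5669170464283)]
```

View pics/ab.png

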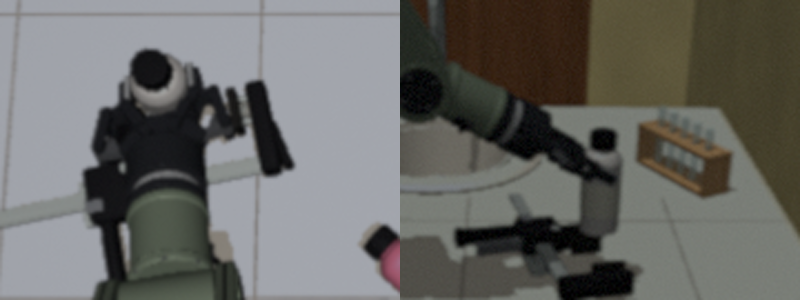

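The picture shows the bottle held upright above the gap, at top (144,147) and side (133,278), which matches the prediction within 2 px. I'll lower it now.

```bash
cat > f.py <<'E'
from h import *
np.set_printoptions(precision=2,suppress=True)
th=np.radians(30);ux=np.array([.977,.212,0]);ux/=np.linalg.norm(ux);uz=np.array([0,0,1.]);uy=np.cross(uz,ux)
zp=ux*np.cos(th)-uz*np.sin(th);B=ux*625+uy*46
print(env.line_to(B+uz*115+8*zp,speed=120,f_stop=15))
print(env.line_to(B+uz*80+8*zp,speed=40,f_stop=6))
o=env.observe();print(np.array(o["position"])-8*zp,o["contact_force"],o["t"])
env.ungrasp()
o=env.observe();p=np.array(o["position"]);print(o["opening"],o["contact_force"],o["t"])
print(env.line_to(p-60*ux+35*uz,speed=150,f_stop=15))
print(env.line_to(p-100*ux+120*uz,speed=200))
T=cam("top");S=cam("side")
a=env.pinpoint("top","bottle_center");b=env.pinpoint("side","bottle_center")
print([(np.round(x["point"],1),round(x["p"],2),atz(T,x["point"],75)) for x in a if x["point"][0]<200],[(np.round(x["point"],1),round(x["p"],2)) for x in b],proj(T,B+uz*75),proj(S,B+uz*75))
c=lambda d,r0,c0,h,w:cv2.resize(d["frame"][r0:r0+h,c0:c0+w],(400,300),interpolation=cv2.INTER_CUBIC)
cv2.imwrite("pics/pl.png",np.hstack([c(T,120,105,90,120),c(S,90,210,105,140)])[...,::-1]);print(env.observe()["t"])
E
python3 f.py
```

```text
False
True
[602.02 177.91  94.17] [0.42 0.81 2.07] 11.475
85.3303977402233 [0.21 0.08 0.6 ] 11.875
False
False
[(array([154.2, 154.6]), 0.87, array([606.49, 180.72,  75.  ]))] [(array([258. , 186.8]), 0.98), (array([156.2, 280.4]), 0.94), (array([212.9, 224.5]), 0.79)] [np.float64(156.29536257533175), np.float64(155.80217577641378)] [np.float64(156.0540883662182), np.float64(278.21945247731344)]
13.3083
```

View pics/pl.png

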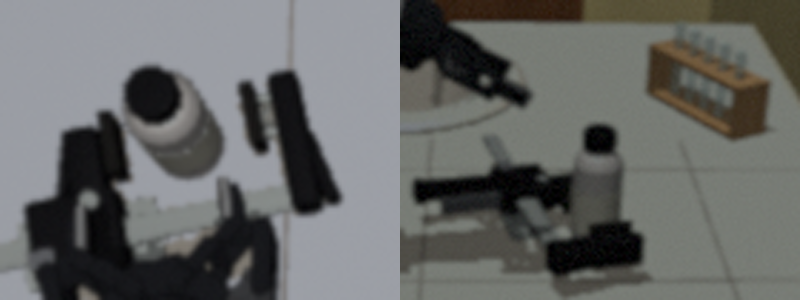

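The bottle stands free between the rubber faces, at crop (175,120) with the near pad at (112,145) and the far pad at (255,115). Next is the trigger: I'll push it with the closed fingers under position control.

```bash
cat >> h.py <<'E'
ux=np.array([.977,.212,0]);ux/=np.linalg.norm(ux);uz=np.array([0,0,1.]);uy=np.cross(uz,ux)
def F(): return -float(np.array(env.observe()["contact_force"])@uy)
def at(y,z=43,x=490): return ux*x+uy*y+uz*z
def stroke(y0,ys,f0,fmax):
    log=[]
    for y in ys:
        env.line_to(at(y),speed=40); f=F()-f0; a=float(np.array(env.observe()["position"])@uy)
        log.append((round(a-y0,1),round(f,1)))
        if f>fmax: break
    return log
E
cat > g.py <<'E'
from h import *
np.set_printoptions(precision=2,suppress=True)
p=np.array(env.observe()["position"])
env.line_to(p-20*ux+100*uz,speed=250)
env.grab()
r=rot(ux)
c=[env.inverse_kinematics(at(76,200),rot(s*ux)) for s in (1,-1)];q0=np.array(env.observe()["joint_positions"])
s=min((i for i in (0,1) if c[i] is not None),key=lambda i:np.abs(np.array(c[i])-q0).max());r=rot((1,-1)[s]*ux);print(q0,c)
env.move_pose(at(76,200),r)
print(env.line_to(at(76),speed=150,f_stop=8))
f0=F();print("f0",f0,env.observe()["position"])
print(env.line_to(at(106),speed=40,f_stop=3))
o=env.observe();y0=float(np.array(o["position"])@uy);print("contact",y0,F()-f0,o["t"])
print(stroke(y0,np.arange(y0+2,y0+21,2),f0,13))
print(env.observe()["t"])
np.save("y0.npy",[y0,f0])
E
python3 g.py
```

```text
[ 0.35 -0.12  2.32  4.    0.16 -2.35] [array([ 0.34,  0.23,  1.81, -0.  ,  1.11,  0.13]), None]
False
f0 0.2614169585148504 [463.33 178.39  43.67]
True
contact 94.62647756626899 4.041546790312513 20.4083
[(1.1, 5.8), (2.6, 7.7), (4.4, 8.9), (6.3, 9.2), (8.2, 9.5), (10.0, 10.2), (11.9, 10.9), (13.8, 11.3), (15.7, 11.5), (17.1, 14.5)]
22.9083
```

```bash
cat > p.py <<'E'
from h import *
y0,f0=np.load("y0.npy")
env.line_to(at(y0-4),speed=80);env.sleep(.3);f0=F();print("rel",f0)
env.line_to(at(y0+2),speed=60)
print(stroke(y0,np.arange(y0+4,y0+20,2),f0,13.5))
print(env.observe()["t"])
T=cam("top");S=cam("side")
c=lambda d,r0,c0,h,w:cv2.resize(d["frame"][r0:r0+h,c0:c0+w],(400,300),interpolation=cv2.INTER_CUBIC)
import sys
cv2.imwrite("pics/%s.png"%sys.argv[1],np.hstack([c(T,120,105,90,120),c(S,120,210,75,100)])[...,::-1])
E
python3 p.py p2
```

```text
rel 0.2109793011242525
[(np.float64(3.1), 6.4), (np.float64(4.7), 8.0), (np.float64(6.5), 8.6), (np.float64(8.3), 10.4), (np.float64(10.2), 9.9), (np.float64(12.1), 10.4), (np.float64(14.0), 11.5), (np.float64(15.8), 11.8)]
25.9083
```

View pics/p2.png

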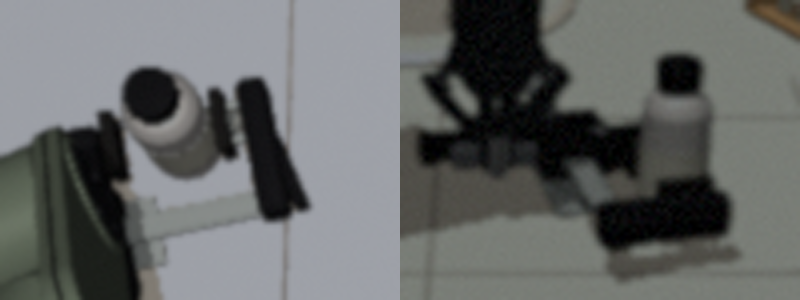

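The crop shows the sliding jaw moved in, with its pad at (222,120) only a few mm from the standing bottle. Now the third stroke in fine steps, stopping on excess force over the free-stroke curve.

```bash
cat > q.py <<'E'
from h import *
import sys
y0,_=np.load("y0.npy")
env.line_to(at(y0-4),speed=80);env.sleep(.3);f0=F();print("rel",round(f0,2))
env.line_to(at(y0+2),speed=60)
log=[];y=y0+3
while y<y0+28:
    env.line_to(at(y),speed=40);o=env.observe();f=F()-f0;a=float(np.array(o["position"])@uy)-y0
    b=np.interp(a,[1,3,4.6,6.4,8.2,10,12,14,16,18],[5.5,6.7,8.2,8.9,9.5,10.1,10.6,11.4,11.7,12])
    log.append((round(a,1),round(f,1),round(f-b,1)))
    if f-b>9.3: break
    if a>16.6 and f-b>1.5: 
        break
    y+=1
print(*log);print(o["t"])
T=cam("top");S=cam("side")
c=lambda d,r0,c0,h,w:cv2.resize(d["frame"][r0:r0+h,c0:c0+w],(400,300),interpolation=cv2.INTER_CUBIC)
cv2.imwrite("pics/%s.png"%sys.argv[1],np.hstack([c(T,120,105,90,120),c(S,120,210,75,100)])[...,::-1])
E
python3 q.py p3
```

```text
rel -0.02
(np.float64(2.0), 7.9, np.float64(1.8)) (np.float64(2.6), 9.4, np.float64(2.9)) (np.float64(3.5), 9.8, np.float64(2.7)) (np.float64(4.4), 10.3, np.float64(2.3)) (np.float64(5.3), 10.8, np.float64(2.3)) (np.float64(6.2), 9.7, np.float64(0.9)) (np.float64(7.2), 10.5, np.float64(1.4)) (np.float64(8.1), 10.8, np.float64(1.3)) (np.float64(9.1), 10.4, np.float64(0.7)) (np.float64(10.0), 11.5, np.float64(1.4)) (np.float64(11.0), 11.8, np.float64(1.4)) (np.float64(11.9), 12.5, np.float64(1.9)) (np.float64(12.9), 12.8, np.float64(1.9)) (np.float64(13.8), 12.5, np.float64(1.2)) (np.float64(14.7), 13.5, np.float64(1.9)) (np.float64(15.7), 12.5, np.float64(0.9)) (np.float64(16.6), 13.5, np.float64(1.7))
31.2333
```

```bash
python3 q.py p4
```

```text
rel -0.04
(np.float64(2.2), 6.9, np.float64(0.7)) (np.float64(2.8), 9.2, np.float64(2.6)) (np.float64(3.5), 9.0, np.float64(1.9)) (np.float64(4.4), 9.8, np.float64(1.8)) (np.float64(5.3), 10.0, np.float64(1.5)) (np.float64(6.2), 10.9, np.float64(2.1)) (np.float64(7.0), 11.5, np.float64(2.4)) (np.float64(7.8), 12.8, np.float64(3.4)) (np.float64(8.6), 13.2, np.float64(3.6)) (np.float64(9.3), 14.0, np.float64(4.1)) (np.float64(10.1), 15.4, np.float64(5.2)) (np.float64(10.8), 16.7, np.float64(6.4)) (np.float64(11.6), 18.0, np.float64(7.6)) (np.float64(12.4), 19.3, np.float64(8.6)) (np.float64(13.1), 20.1, np.float64(9.1)) (np.float64(13.9), 21.3, np.float64(10.0))
36.3167
```

View pics/p4.png

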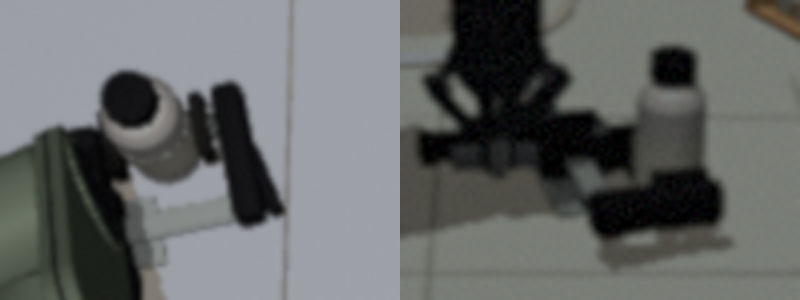

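The crop shows the bottle upright against the fixed jaw. The sprung pad at (203,125) is pressed against it, and the gap between pad and block has narrowed by about 5 mm. The force excess of about 10 N gives about 4–5 mm of pad travel, and the trigger is not at home. I'll hand it in while holding.

```bash
python3 -c "
from h import *
print(F(),env.finish_job())"
```

```text
the job is handed in; nothing more can be done
21.18496112195473 None
```

The bottle stands upright against the fixed jaw, and I handed the job in holding the trigger squeezed on the fourth squeeze. By force, trigger travel and the last picture, the sprung pad is in about 4–6 mm of its 10 mm, short of its stop. No verdict came back.

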